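Put the tumblers away in the locked glass display tray

TASK

Put every green glass tumbler standing on the bench away in the display unit: flip the cam lever over to free the tray, pull the tray fully out by its post handle, stand all the tumblers upright inside it, then push the tray fully home under the glass cover and flip the lever back over to lock it. Don't knock the glass cover, and leave the crystal bowl and the stoppered flask where they are.

Things in the scene. Friction and masses are not known exactly. Their poses are not given: they have to be found in the camera images.
- unit: display unit, fixed to the bench: wooden base board 384 mm wide (its y) and 12 mm thick, reaching from 160 mm in front of the origin to 155 mm behind; origin: on the bench under the middle of the glass cover's front edge; its x points into the cover (the way the tray is pushed home), y to the left along the front, z up
- cover: fixed glass cover of the unit with aluminium edges, open at its front only: outside 152 mm deep (unit x 0 to 152 mm), 364 mm wide, its top at 110 mm and the pane's underside at 104 mm above the bench; same origin and axes as the unit
- tray (a joint): sliding tray, m out of its home place: 0 = fully home under the cover, 0.16 = fully out towards the robot (unit -x)
- tray_in (a point): centre of the tray's inner floor (grey felt), 20 mm above the bench; axes as the unit. Inside 118 mm (x) by 285 mm (y), wooden rim 10 mm above the felt. Home it lies 77 mm behind the cover's front edge. Room for four tumblers in one row along y, 70 mm apart
- tray_handle (a point): point to grip on the tray's handle, an upright steel post 18 mm in diameter with a 22 mm head, that stands on a tongue 132 mm in front of tray_in; its top is at 74 mm, this point at 56 mm above the bench
- lever (a joint): cam lever, rad: 0 = locked (leaning 60 degrees from upright inwards, to unit -y, across the front of the tray; its cam clamps the tray's steel side bar wherever the tray is), 2.094 = free (leaning 60 degrees outwards, to unit +y); it stays where it is left
- lever_hinge (a point): the lever's pivot, 41 mm above the bench, 60 mm in front of the cover and 158 mm to the left of the unit's middle; the pivot axis runs along unit x
- lever_knob (a point): centre of the black ball knob, 26 mm in diameter, at the lever's end, 75 mm from the pivot
- tumbler1: tumbler of thick green glass, 54 mm across the rim, 51 mm across the heavy foot, 66 mm tall, open at the top; origin: centre of its underside, z up its axis. One of up to four alike; stands on the bench at the start, or is absent
- tumbler2: tumbler of thick green glass, 54 mm across the rim, 51 mm across the heavy foot, 66 mm tall, open at the top; origin: centre of its underside, z up its axis. One of up to four alike; stands on the bench at the start, or is absent
- tumbler3: tumbler of thick green glass, 54 mm across the rim, 51 mm across the heavy foot, 66 mm tall, open at the top; origin: centre of its underside, z up its axis. One of up to four alike; stands on the bench at the start, or is absent
- tumbler4: tumbler of thick green glass, 54 mm across the rim, 51 mm across the heavy foot, 66 mm tall, open at the top; origin: centre of its underside, z up its axis. One of up to four alike; stands on the bench at the start, or is absent
- bowl: clear crystal bowl, 150 mm wide and 65 mm tall, a bystander; origin: centre of its underside
- flask: amber glass flask with a stopper, 68 mm wide and 150 mm tall, a bystander; origin: centre of its underside
Not all that is in view belongs to the job. What is shaped like the tumbler1 but black is not meant. Leave any yellow look-alike of the tumbler4 alone.

How it is judged:
On the way, in this order (a step that is already met when the one before it is completed fails the run):
1. the cam lever is flipped over to free the tray (value of joint lever above 1.7 rad), for 0.2 s.
2. the tray is pulled out (value of joint tray above 0.14 m), for 0.2 s.
3. every tumbler stands upright in the pulled-out tray, let go (value of joint tray above 0.11 m and x of tumbler1 in the frame of tray_in between -0.045 and 0.045 m and y of tumbler1 in the frame of tray_in between -0.13 and 0.13 m and z of tumbler1 in the frame of tray_in between -0.006 and 0.008 m and angle between each of tumbler1, tumbler2, tumbler3, tumbler4's own z axis and vertical below 0.12 rad and x of tumbler2 in the frame of tray_in between -0.045 and 0.045 m and y of tumbler2 in the frame of tray_in between -0.13 and 0.13 m and z of tumbler2 in the frame of tray_in between -0.006 and 0.008 m and x of tumbler3 in the frame of tray_in between -0.045 and 0.045 m and y of tumbler3 in the frame of tray_in between -0.13 and 0.13 m and z of tumbler3 in the frame of tray_in between -0.006 and 0.008 m and x of tumbler4 in the frame of tray_in between -0.045 and 0.045 m and y of tumbler4 in the frame of tray_in between -0.13 and 0.13 m and z of tumbler4 in the frame of tray_in between -0.006 and 0.008 m and contact force between each of tumbler1, tumbler2, tumbler3, tumbler4 and the fingers below 0.2 N), for 0.3 s.
4. the loaded tray is pushed home, the lever still free (value of joint tray below 0.006 m and value of joint lever above 1 rad and x of tumbler1 in the frame of tray_in between -0.045 and 0.045 m and y of tumbler1 in the frame of tray_in between -0.13 and 0.13 m and z of tumbler1 in the frame of tray_in between -0.006 and 0.008 m and angle between each of tumbler1, tumbler2, tumbler3, tumbler4's own z axis and vertical below 0.12 rad and x of tumbler2 in the frame of tray_in between -0.045 and 0.045 m and y of tumbler2 in the frame of tray_in between -0.13 and 0.13 m and z of tumbler2 in the frame of tray_in between -0.006 and 0.008 m and x of tumbler3 in the frame of tray_in between -0.045 and 0.045 m and y of tumbler3 in the frame of tray_in between -0.13 and 0.13 m and z of tumbler3 in the frame of tray_in between -0.006 and 0.008 m and x of tumbler4 in the frame of tray_in between -0.045 and 0.045 m and y of tumbler4 in the frame of tray_in between -0.13 and 0.13 m and z of tumbler4 in the frame of tray_in between -0.006 and 0.008 m), for 0.2 s.
5. the lever is flipped back to lock the tray (value of joint tray below 0.008 m and value of joint lever below 0.2 rad), for 0.2 s.
At the end, for the whole second after the job is handed in: the tray is home under the cover (within 8 mm), the lever is locked (within 0.2 rad of its stop), and every tumbler present stands upright (within 0.12 rad) on the tray's felt inside the rim, at rest (all of step 5 and x of tumbler1 in the frame of tray_in between -0.045 and 0.045 m and y of tumbler1 in the frame of tray_in between -0.13 and 0.13 m and z of tumbler1 in the frame of tray_in between -0.006 and 0.008 m and angle between each of tumbler1, tumbler2, tumbler3, tumbler4's own z axis and vertical below 0.12 rad and x of tumbler2 in the frame of tray_in between -0.045 and 0.045 m and y of tumbler2 in the frame of tray_in between -0.13 and 0.13 m and z of tumbler2 in the frame of tray_in between -0.006 and 0.008 m and x of tumbler3 in the frame of tray_in between -0.045 and 0.045 m and y of tumbler3 in the frame of tray_in between -0.13 and 0.13 m and z of tumbler3 in the frame of tray_in between -0.006 and 0.008 m and x of tumbler4 in the frame of tray_in between -0.045 and 0.045 m and y of tumbler4 in the frame of tray_in between -0.13 and 0.13 m and z of tumbler4 in the frame of tray_in between -0.006 and 0.008 m and linear speed of each of tumbler1, tumbler2, tumbler3, tumbler4 below 0.02 m/s); the robot touches nothing.
It fails at once if the crystal bowl or the flask is pushed more than 25 mm from its place (distance of any of bowl, flask from where it was at the start of the episode above 0.025 m).
It fails at once if the robot knocks the glass cover with more than 15 N (contact force between cover and the arm above 15 N or contact force between cover and the fingers above 15 N).
Of tumbler1, tumbler2, tumbler3, tumbler4 only 2 to 4 are there at a start; the rules pass over those that are not, and their reading is None.
At some moment in a run one of tumbler1, tumbler2, tumbler3, tumbler4 may be knocked a few centimetres aside while the robot is not near it.
Once in a run the grip may slacken for a moment while it holds something.
It also fails if it takes over 210 s, if anything falls off the work surface, if the arm or the gripper's body presses on something with over 40 N, if the wrist force passes 120 N, or if a joint passes its speed limit or range.

ROBOT

A 6-joint arm with a two-finger parallel gripper is mounted at the origin on the work surface. World frame = base frame: x ahead of the robot, y to its left, z up, the work surface at z = 0. Lengths are in m, angles in rad, forces in N, time in s.
With the tool pointing down it reaches from about 0.35 to 0.95 m from the base axis. Payload 17.4 kg.
Tool frame: the origin (TCP) lies midway between the tips of the shut fingers; the grasp point (between the pads) lies ctrl.pinch_z behind it (ctrl.pinch_z is the distance from the TCP to the grasp point, in m); z points along the fingers, y is the line along which they close (so a half turn about z gives the same grasp; the last joint's range is limited). The gripper opens to 93 mm and grips with 3 to 60 N. Pads are 15 mm wide; open, the fingers measure 128 mm over their backs; the gripper's body (75 mm by 188 mm) begins 65 mm behind the grasp point.
Start: joints at [1.26, 0.116, 1.442, -0, 1.584, -0.038], TCP at [0.182, 0.65, 0.219] pointing down, gripper open.
Joint ranges: [-2.83, 2.83], [-0.83, 2.19], [0.07, 2.5], [-1.14, 4.28], [0.01, 3], [-2.97, 2.97]. Speed limits (rad/s): [1.89, 1.89, 2.22, 3.14, 3.14, 3.14].

INTERFACE

Orientations are given as [roll, pitch, yaw] about the fixed x, y, z axes, in that order (R = Rz(yaw) Ry(pitch) Rx(roll)).
In Python, from bench import ctrl, viewer, ticket gives the robot as it stands.
- The arm moves only by the tool apply_moves, never from a script. Its argument "rows" is a list of rows, each a list of 7 numbers: the shift along the tool's x, y, z as a fraction of full scale, then the turn, a rotation vector about the tool's x, y, z as a fraction of full scale, then the opening, from -1 (shut) to 1 (fully open). In form: [[tx, ty, tz, rx, ry, rz, grip], ...]. A call has 1 to 20 rows; each row is the pose to reach, as a shift and turn from the pose commanded when the call began, along the tool's axes at that moment, turning the shorter way round; what a row does not reach only later rows make up. Full scale, the value 1, is 30 cm for a shift and 180 degrees for a turn. A row lasts 1/12 s, in which the tool goes at most 41.7 mm and 7.16 degrees, less where a joint would pass 70% of its speed; a pose out of reach is approached as far as the arm can. A call with a number of a shift or a turn outside -1 to 1 is refused whole. A call with a gripper value outside its range is refused whole. The fingers move at their own pace and stop on an object; the grip force is fixed at half the most. Time passes only in rows, so rows that repeat a pose let the fingers close. It gives the time, the measured TCP pose, the force, the opening and the grip force at its end, in the units of the state.
- ctrl.get_state(): the state, without advancing time (a new reading comes with each control period).
- viewer.get_image(name): name is "scene" or "top" or "wrist"; returns a dict with "color" (480x640x3 uint8, blue, green, red), "K" (3x3 intrinsics, pixels), "R" (3x3) and "t" (3): a world point X has camera coordinates R X + t; the wrist camera has in their place "tool_from_camera" (4x4, takes a point from camera to tool coordinates, whose origin is the TCP and whose axes are the flange's). Camera axes: x right, y down, z forward; pixel columns grow to the right and rows downward; lengths in m; the calibration is good to about 2 mm. A picture is of the moment at which its call begins: read the wrist's pose just before it. There is no depth.
- ticket.close_job(): hands the job in; it is judged then, once.
The state is a dict: "t": time; "q": joint angles; "qd": joint speeds; "effort": joint torques, N m; "tcp_pos": TCP position; "eef_rot": TCP orientation; "ft_force": force on the tool from outside, world axes, zero at the start; "wrist_torque": the same for the moment, N m; "gripper_width": finger opening in m; "grasp_force": force on a finger pad.
Only numpy, scipy, OpenCV 4.12 (cv2) and the standard library are available. Lean on these libraries where they do the work, as an engineer would, in place of code of your own. Each camera call takes 0.05 s, during which the arm holds its last target. There are 200 camera calls.

## Working session

There is one attempt and no reset: what is moved stays moved. The work goes in short steps, Python scripts to look and compute and a tool call to move; the robot and the scene stay as the last step left them, time stands still between calls to the robot, and variables do not carry over. Pictures are saved under pics/ and viewed, at most 14 in all, crops included, and the job is handed in when it is done.

Besides the shell and the picture viewer there is one more tool, called after ">>>" as name(argument=value, ...), one argument or row to a line, values as JSON. apply_moves: Moves the arm, as the interface text tells. Shift numbers are shares of 30 cm and turn numbers shares of 180 degrees, none past 1 either way. Its arguments: {"type":"object","properties":{"rows":{"type":"array","items":{"type":"array","items":{"type":"number"}}}},"required":["rows"]}

```bash
ls; mkdir -p pics; cat > h.py <<'E'
import numpy as np, cv2
from bench import ctrl, viewer, ticket
def snap(cam,name):
    s=ctrl.get_state(); im=viewer.get_image(cam); cv2.imwrite(f'pics/{name}.png',im['color'])
    np.savez(f'pics/{name}.npz',**{k:np.array(v) for k,v in im.items()},tcp=s['tcp_pos'],rot=s['eef_rot']); return im
E
python3 - <<'E'
from h import *
print(ctrl.get_state(), ctrl.pinch_z)
for c in('scene','top'):
    im=snap(c,c+'0'); print(c,im['K'],im['R'],im['t'])
E
```

```text
pics
{'t': 0.0, 'q': array([ 1.26021440e+00,  1.16469593e-01,  1.44230212e+00,  2.31879215e-06,
        1.58401359e+00, -3.78333366e-02]), 'qd': array([ 0.00141978,  0.00182039, -0.00023736,  0.00017155,  0.00160967,
        0.00028374]), 'effort': array([-8.38552769e-04, -7.21286058e+01, -6.22597504e+01,  7.78968260e-02,
        2.39728839e-02, -6.73722070e-05]), 'tcp_pos': array([0.18179204, 0.6498258 , 0.21789336]), 'eef_rot': array([-3.14040094e+00, -4.74283709e-05,  2.86884406e+00]), 'ft_force': array([-0.24641431, -0.18728698, -0.30443916]), 'wrist_torque': array([0.02875363, 0.01195278, 0.00152426]), 'grasp_force': 0.0, 'gripper_width': 0.09311092569439706} 0.0188
scene [[538.98919796   0.         325.0117683 ]
 [  0.         538.98919796 236.04000458]
 [  0.           0.           1.        ]] [[ 7.24927438e-01  6.88825038e-01 -5.25778441e-04]
 [ 5.77660171e-01 -6.08351677e-01 -5.44258177e-01]
 [-3.75218518e-01  3.94243965e-01 -8.38917612e-01]] [-0.41394556 -0.27128525  1.73571754]
top [[609.41604334   0.         311.09442394]
 [  0.         609.41604334 236.82369001]
 [  0.           0.           1.        ]] [[-0.0286729  -0.99958256  0.00354425]
 [-0.97535174  0.02720143 -0.21897277]
 [ 0.21878495 -0.00973547 -0.97572453]] [0.04569631 0.57349113 1.58848215]
```

View pics/top0.png

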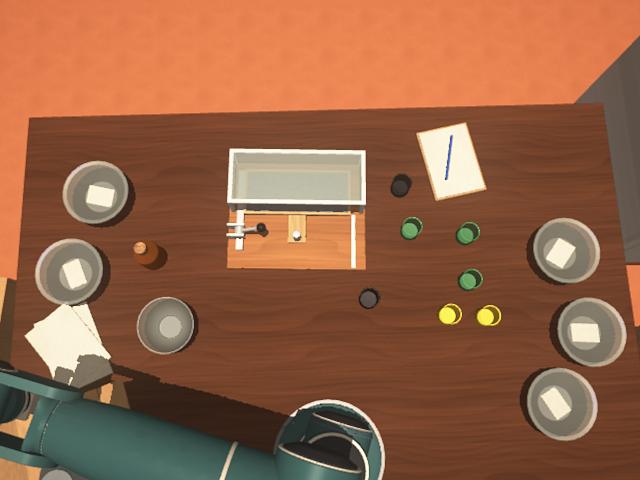

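View pics/scene0.png

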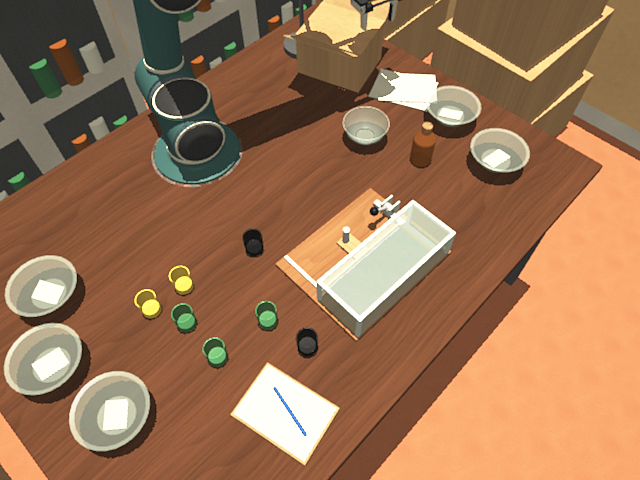

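Three green tumblers: top view (411,228), (468,233) and (470,280). Two black and two yellow ones stand near them. The unit is around (297,205), with the lever knob at (262,229) and the handle at (296,235). I'll enlarge the crops next.

```bash
python3 - <<'E'
from h import *
a=cv2.imread('pics/top0.png'); s=cv2.imread('pics/scene0.png')
cv2.imwrite('pics/c1.png',cv2.resize(a[140:290,220:380],None,fx=5,fy=4,interpolation=cv2.INTER_CUBIC)[:600])
cv2.imwrite('pics/c1.png',cv2.resize(a[140:280,222:372],None,fx=4,fy=4,interpolation=cv2.INTER_CUBIC))
x=cv2.resize(a[170:320,360:510],None,fx=4,fy=4,interpolation=cv2.INTER_CUBIC)
cv2.imwrite('pics/c2.png',x)
cv2.imwrite('pics/c3.png',cv2.resize(s[180:340,270:470],None,fx=3.75,fy=3.75,interpolation=cv2.INTER_CUBIC))
# green mask blobs
for n,i in(('top',a),('scene',s)):
    h=cv2.cvtColor(i,cv2.COLOR_BGR2HSV); m=cv2.inRange(h,(45,90,40),(90,255,255))
    k=cv2.connectedComponentsWithStats(m); print(n,[(list(q),list(c.round(1))) for q,c in zip(k[2],k[3]) if q[4]>60][1:])
E
```

```text
top [([np.int32(401), np.int32(217), np.int32(21), np.int32(23), np.int32(264)], [np.float64(409.5), np.float64(229.6)]), ([np.int32(456), np.int32(222), np.int32(24), np.int32(23), np.int32(284)], [np.float64(465.8), np.float64(234.3)]), ([np.int32(458), np.int32(269), np.int32(24), np.int32(22), np.int32(294)], [np.float64(467.9), np.float64(280.5)])]
scene [([np.int32(134), np.int32(0), np.int32(12), np.int32(55), np.int32(70)], [np.float64(139.0), np.float64(26.6)]), ([np.int32(179), np.int32(10), np.int32(14), np.int32(11), np.int32(99)], [np.float64(185.7), np.float64(15.7)]), ([np.int32(224), np.int32(42), np.int32(13), np.int32(17), np.int32(138)], [np.float64(229.9), np.float64(49.4)]), ([np.int32(29), np.int32(59), np.int32(32), np.int32(39), np.int32(633)], [np.float64(45.0), np.float64(77.7)]), ([np.int32(153), np.int32(108), np.int32(37), np.int32(14), np.int32(68)], [np.float64(169.6), np.float64(117.3)]), ([np.int32(113), np.int32(115), np.int32(15), np.int32(13), np.int32(96)], [np.float64(120.1), np.float64(121.0)]), ([np.int32(8), np.int32(172), np.int32(22), np.int32(19), np.int32(223)], [np.float64(18.5), np.float64(180.7)]), ([np.int32(255), np.int32(301), np.int32(22), np.int32(29), np.int32(468)], [np.float64(266.3), np.float64(314.8)]), ([np.int32(171), np.int32(303), np.int32(26), np.int32(29), np.int32(496)], [np.float64(183.8), np.float64(317.5)]), ([np.int32(203), np.int32(338), np.int32(25), np.int32(29), np.int32(507)], [np.float64(215.2), np.float64(352.0)])]
```

View pics/c1.png

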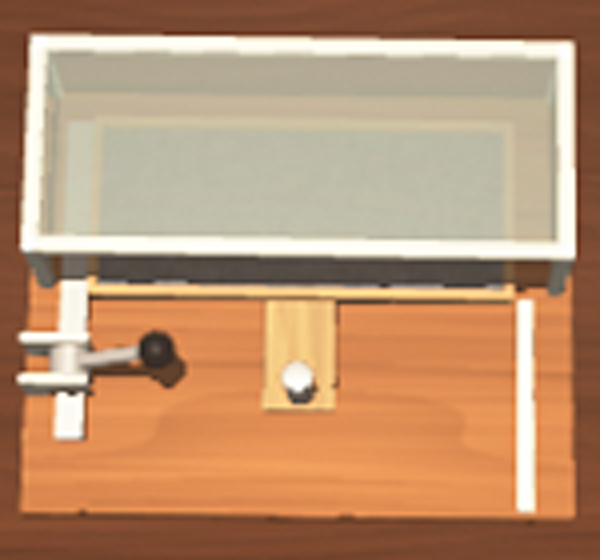

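View pics/c2.png

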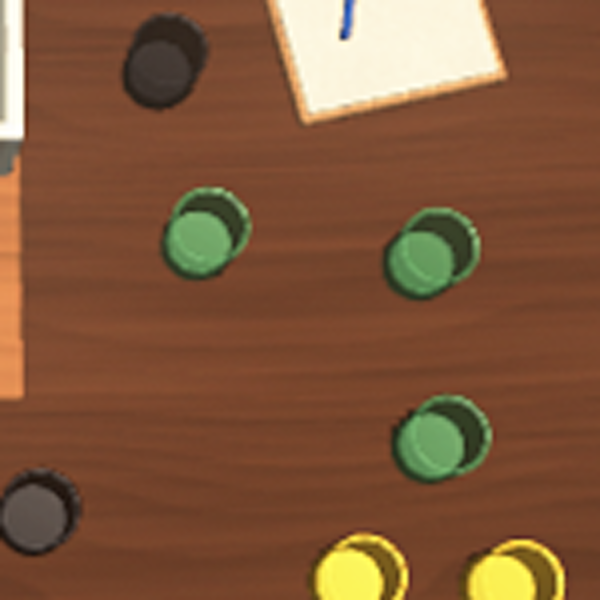

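View pics/c3.png

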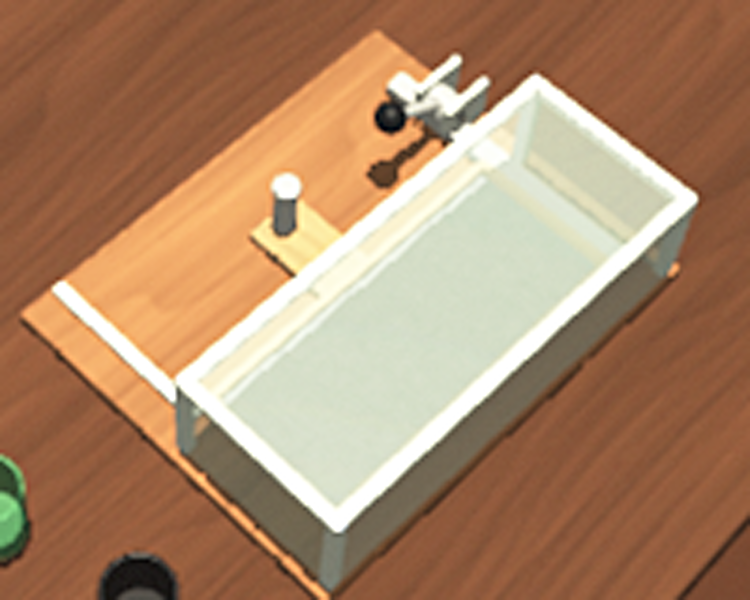

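```bash
cat > fit.py <<'E'
from h import *
from scipy.optimize import least_squares
T=np.load('pics/top0.npz'); S=np.load('pics/scene0.npz')
def proj(D,P):
    c=np.asarray(P)@D['R'].T+D['t']; p=c@D['K'].T; return p[...,:2]/p[...,2:]
def onplane(D,uv,z):
    d=D['R'].T@np.linalg.inv(D['K'])@[*uv,1]; c=-D['R'].T@D['t']; return c+d*(z-c[2])/d[2]
c1=lambda x,y:((x+.5)/4-.5+222,(y+.5)/4-.5+140)
c2=lambda x,y:((x+.5)/4-.5+360,(y+.5)/4-.5+170)
c3=lambda x,y:((x+.5)/3.75-.5+270,(y+.5)/3.75-.5+180)
# unit pts
W=.182
pts={'FL':(0,W,.11),'FR':(0,-W,.11),'RL':(.152,W,.11),'RR':(.152,-W,.11),'bL':(-.16,.192,.012),'bR':(-.16,-.192,.012),'h':(-.055,0,.074),
 'k':(-.06,.158-.075*np.sin(np.pi/3),.041+.0375)}
top={'RL':c1(28,35),'RR':c1(577,41),'FR':c1(577,260),'FL':c1(20,252),'bL':c1(20,513),'bR':c1(577,518),'h':c1(298,374),'k':c1(156,349)}
sc={'bL':c3(378,30),'bR':c3(22,315),'FL':c3(536,72),'FR':c3(178,380),'RR':c3(338,530),'RL':c3(699,200),'h':c3(286,184),'k':c3(390,117)}
def tw(p,P):
    P=np.asarray(P); c,s=np.cos(p[2]),np.sin(p[2])
    return np.array([p[0]+c*P[0]-s*P[1],p[1]+s*P[0]+c*P[1],P[2]])
def f(p): return np.concatenate([proj(T,tw(p,pts[k]))-v for k,v in top.items()]+[proj(S,tw(p,pts[k]))-v for k,v in sc.items()])
if __name__=='__main__':
    r=least_squares(f,[.65,0,0],loss='soft_l1'); print(r.x, f(r.x).reshape(-1,2).round(1).tolist())
    np.save('unit.npy',r.x)
    for n,P in(('knob',pts['k']),('knobfree',(-.06,.223,.0785)),('handle',(-.055,0,.056)),('tray_out_in',(-.083,0,.02))): print(n,tw(r.x,P))
    for t in((210,228),(438,249),(449,436)): print(onplane(T,c2(*t),.066))
    for t in((200,238),(428,258),(438,442)): print('foot',onplane(T,c2(*t),.0))
    # scene blob: bbox-centre of visible tumbler ~ mid-height
    for t in((266,315.5),(184,317.5),(215.5,352.5)): print('sc',onplane(S,t,.033))
    for n,uv in(('bowl',(165,325)),('flask',(148,253))): print(n,onplane(T,uv,.03))
    for uv in(c2(168,60),c2(40,512),(450,314),(488,316)): print('other',onplane(T,uv,.033))
E
python3 fit.py
```

```text
[ 0.65692497  0.06875776 -0.04067214] [[1.0, 0.2], [-2.5, 0.4], [-2.1, -0.5], [0.6, -0.2], [-0.8, -0.0], [-1.2, 0.4], [-0.7, -6.6], [0.2, 0.6], [-0.8, -0.4], [-0.8, -0.3], [-0.8, 1.2], [-0.5, -0.0], [0.5, 0.1], [-0.9, -0.1], [5.2, 4.8], [-0.5, 1.3]]
knob [0.60075802 0.16416856 0.0785    ]
knobfree [0.60604198 0.294013   0.0785    ]
handle [0.60197046 0.07099411 0.056     ]
tray_out_in [0.57399362 0.07213262 0.02      ]
[ 0.5947338  -0.24586006  0.066     ]
[ 0.57579111 -0.39963971  0.066     ]
[ 0.44777836 -0.39603283  0.066     ]
foot [ 0.60331967 -0.25026867  0.        ]
foot [ 0.5843524  -0.41027816  0.        ]
foot [ 0.45342232 -0.4061409   0.        ]
sc [ 0.59548058 -0.24626043  0.033     ]
sc [ 0.44682425 -0.39515426  0.033     ]
sc [ 0.57778788 -0.40040272  0.033     ]
bowl [0.35107967 0.42711864 0.03      ]
flask [0.54901623 0.47844227 0.03      ]
other [ 0.72495192 -0.23015445  0.033     ]
other [ 0.40865035 -0.12412996  0.033     ]
other [ 0.3584716  -0.33795965  0.033     ]
other [ 0.35023184 -0.43966719  0.033     ]
```

```bash
cat > go.py <<'E'
import sys; from h import *
from scipy.spatial.transform import Rotation as Ro
# usage: go.py x y z yaw ...  -> shift/turn fractions from the present pose
s=ctrl.get_state(); R=Ro.from_euler('xyz',s['eef_rot']); v=list(map(float,sys.argv[1:]))
print('t',round(s['t'],2),'at',s['tcp_pos'].round(4),s['eef_rot'].round(4),'w',round(s['gripper_width'],4))
for i in range(0,len(v),4):
    x=np.array(v[i:i+3]); r=R.inv()*Ro.from_euler('xyz',[np.pi,0,v[i+3]])
    print((R.inv().apply(x-s['tcp_pos'])/.3).round(4),(r.as_rotvec()/np.pi).round(4))
E
python3 go.py .39 .407 .219 2.2 .601 .164 .219 1.53
python3 - <<'E'
from fit import *
u=np.load('unit.npy')
for D,o in((T,top),(S,sc)):
    w=onplane(D,o['h'],.074)-[u[0],u[1],0]; c,s=np.cos(u[2]),np.sin(u[2]); print(c*w[0]+s*w[1],-s*w[0]+c*w[1])
E
```

```text
t 0.1 at [0.1818 0.6499 0.218 ] [-3.1406  0.      2.8688] w 0.0928
[-0.8863 -0.5926 -0.0027] [-3.000e-04  1.000e-04  2.129e-01]
[-1.7819 -1.1832 -0.0021] [-3.000e-04  2.000e-04  4.261e-01]
-0.0733618556931124 -0.0021219977100221067
-0.07588948408052484 0.0010687828751643493
```

>>> apply_moves(
  rows=[
    [-0.886,-0.593,-0.003,0,0,0.213,0.1],
    [-0.886,-0.593,-0.003,0,0,0.213,0.1],
    [-0.886,-0.593,-0.003,0,0,0.213,0.1],
    [-0.886,-0.593,-0.003,0,0,0.213,0.1],
    [-0.886,-0.593,-0.003,0,0,0.213,0.1],
    [-0.886,-0.593,-0.003,0,0,0.213,0.1],
    [-0.886,-0.593,-0.003,0,0,0.213,0.1],
    [-0.886,-0.593,-0.003,0,0,0.213,0.1],
    [-0.886,-0.593,-0.003,0,0,0.213,0.1],
    [-0.886,-0.593,-0.003,0,0,0.213,0.1],
    [-0.886,-0.593,-0.003,0,0,0.213,0.1],
    [-0.886,-0.593,-0.003,0,0,0.213,0.1],
    [-0.886,-0.593,-0.003,0,0,0.213,0.1],
  ],
)

```text
t: 1.18
tcp_pos: [0.3892, 0.4079, 0.2193]
eef_rot: [-3.141, -0.0, 2.201]
ft_force: [0.6, 0.9, -0.0]
gripper_width: 0.0513
grasp_force: 0.0
```

```bash
python3 go.py .601 .164 .2 1.53 .601 .164 .0597 1.53
```

```text
t 1.18 at [0.3892 0.4079 0.2193] [-3.1412e+00 -1.0000e-04  2.2011e+00] w 0.0513
[-1.0729  0.0913  0.0644] [-1.000e-04  0.000e+00  2.136e-01]
[-1.0729  0.0914  0.532 ] [-1.000e-04  0.000e+00  2.136e-01]
```

>>> apply_moves(
  rows=[
    [-1,0.09,0.064,0,0,0.2136,0.1],
    [-1,0.09,0.064,0,0,0.2136,0.1],
    [-1,0.09,0.064,0,0,0.2136,0.1],
    [-1,0.09,0.064,0,0,0.2136,0.1],
    [-1,0.09,0.064,0,0,0.2136,0.1],
    [-1,0.09,0.064,0,0,0.2136,0.1],
    [-1,0.09,0.064,0,0,0.2136,0.1],
    [-1,0.09,0.064,0,0,0.2136,0.1],
    [-1,0.09,0.064,0,0,0.2136,0.1],
    [-1,0.09,0.064,0,0,0.2136,0.1],
  ],
)

```text
t: 2.02
tcp_pos: [0.588, 0.181, 0.2]
eef_rot: [-3.141, -0.0, 1.529]
ft_force: [-1.2, 0.5, -0.4]
gripper_width: 0.051
grasp_force: 0.0
```

```bash
python3 go.py .601 .164 .13 1.53 .601 .164 .0597 1.53; python3 -c "
from h import *
im=snap('wrist','w1'); print(im['K'],im['tool_from_camera'])"
```

```text
t 2.02 at [0.588 0.181 0.2  ] [-3.1408e+00 -1.0000e-04  1.5286e+00] w 0.051
[-0.0547  0.0459  0.2333] [-0.0003 -0.     -0.0005]
[-0.0547  0.0461  0.4676] [-0.0003 -0.     -0.0005]
[[339.78509422   0.         326.60210092]
 [  0.         339.78509422 240.91702676]
 [  0.           0.           1.        ]] [[ 1.03015929e-03 -9.64295569e-01 -2.64826347e-01  7.26732746e-02]
 [ 9.99999359e-01  1.11769453e-03 -1.79850900e-04  4.27686409e-05]
 [ 4.69424386e-04 -2.64825992e-01  9.64296103e-01 -1.65529280e-01]
 [ 0.00000000e+00  0.00000000e+00  0.00000000e+00  1.00000000e+00]]
```

View pics/w1.png

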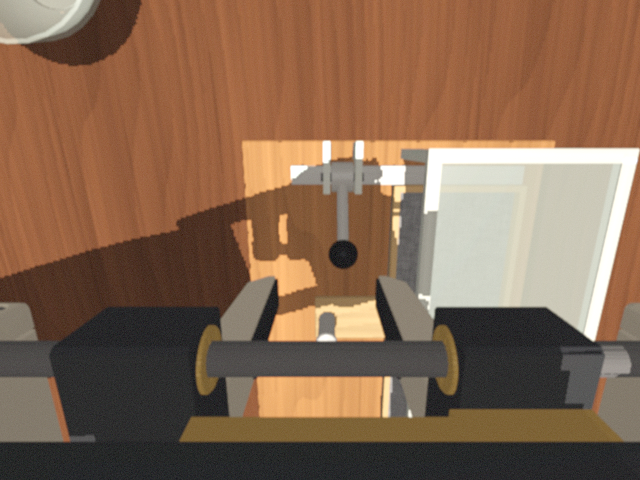

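Wrist view: the knob is at (343,254), the hinge fork around (342,170), and the handle head at (327,335). Check the knob position.

```bash
cat > wr.py <<'E'
from h import *
from scipy.spatial.transform import Rotation as Ro
def wpt(name,uv,z):
    D=np.load(f'pics/{name}.npz'); M=np.eye(4); M[:3,:3]=Ro.from_euler('xyz',D['rot']).as_matrix(); M[:3,3]=D['tcp']; M=M@D['tool_from_camera']
    d=M[:3,:3]@np.linalg.inv(D['K'])@[*uv,1]; return M[:3,3]+d*(z-M[2,3])/d[2]
E
python3 -c "
from wr import *
print(wpt('w1',(343,254),.0785), wpt('w1',(327,335),.074))"
```

```text
[0.60164197 0.16223713 0.0785    ] [0.58408814 0.07971215 0.074     ]
```

>>> apply_moves(
  rows=[
    [-0.058,0.046,0.1,0,0,0,0.1],
    [-0.058,0.046,0.2,0,0,0,0.1],
    [-0.058,0.046,0.3,0,0,0,0.1],
    [-0.058,0.046,0.38,0,0,0,0.1],
    [-0.058,0.046,0.44,0,0,0,0.1],
    [-0.058,0.046,0.468,0,0,0,0.1],
    [-0.058,0.046,0.468,0,0,0,0.1],
    [-0.058,0.046,0.468,0,0,0,-1],
    [-0.058,0.046,0.468,0,0,0,-1],
    [-0.058,0.046,0.468,0,0,0,-1],
    [-0.058,0.046,0.468,0,0,0,-1],
    [-0.058,0.046,0.468,0,0,0,-1],
  ],
)

```text
t: 3.07
tcp_pos: [0.6014, 0.1624, 0.0607]
eef_rot: [3.141, -0.0, 1.529]
ft_force: [-1.8, -0.9, 4.0]
gripper_width: 0.0246
grasp_force: 30.0
```

```bash
python3 - <<'E'
from h import *
from scipy.spatial.transform import Rotation as Ro
s=ctrl.get_state(); print(s['tcp_pos'],s['eef_rot'],s['gripper_width'],s['grasp_force'])
u=np.load('unit.npy'); Rm=Ro.from_euler('xyz',s['eef_rot']); Ru=Ro.from_euler('z',u[2])
k=lambda a:np.array([0,.075*np.sin(a),.075*np.cos(a)])
for a in np.linspace(-60,63,15): print((Rm.inv().apply(Ru.apply(k(np.radians(a))-k(-np.pi/3)))/.3).round(3).tolist())
E
```

```text
[0.60139523 0.16242863 0.0607421 ] [ 3.14103618e+00 -1.13166228e-04  1.52853855e+00] 0.024646802651522044 30.010973811149597
[0.0, 0.0, 0.0]
[0.022, -0.0, -0.032]
[0.048, -0.0, -0.06]
[0.078, -0.0, -0.083]
[0.111, -0.0, -0.102]
[0.147, -0.0, -0.115]
[0.185, -0.0, -0.123]
[0.223, -0.0, -0.125]
[0.261, -0.0, -0.121]
[0.298, -0.0, -0.111]
[0.333, -0.0, -0.096]
[0.366, -0.001, -0.076]
[0.395, -0.001, -0.05]
[0.419, -0.001, -0.021]
[0.439, -0.001, 0.012]
```

>>> apply_moves(
  rows=[
    [0.022,0,-0.032,0,0,0,-1],
    [0.048,0,-0.06,0,0,0,-1],
    [0.078,0,-0.083,0,0,0,-1],
    [0.111,0,-0.102,0,0,0,-1],
    [0.147,0,-0.115,0,0,0,-1],
    [0.185,0,-0.123,0,0,0,-1],
    [0.223,0,-0.125,0,0,0,-1],
    [0.261,0,-0.121,0,0,0,-1],
    [0.298,0,-0.111,0,0,0,-1],
    [0.333,0,-0.096,0,0,0,-1],
    [0.366,0,-0.076,0,0,0,-1],
    [0.395,0,-0.05,0,0,0,-1],
    [0.419,0,-0.021,0,0,0,-1],
    [0.435,0,0.003,0,0,0,-1],
    [0.435,0,0.003,0,0,0,-1],
    [0.435,0,0.003,0,0,0,-1],
  ],
)

```text
t: 4.4
tcp_pos: [0.6064, 0.2928, 0.0581]
eef_rot: [-3.14, 0.001, 1.529]
ft_force: [-0.3, 0.9, 0.4]
gripper_width: 0.0005
grasp_force: 0.0
```

The grip was lost on the way, so I'll look at the lever.

```bash
python3 -c "
from h import *
im=snap('scene','s1'); cv2.imwrite('pics/s1c.png',cv2.resize(im['color'][150:290,300:460],None,fx=4,fy=4,interpolation=cv2.INTER_CUBIC))"
```

```text
(no output)
```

View pics/s1c.png

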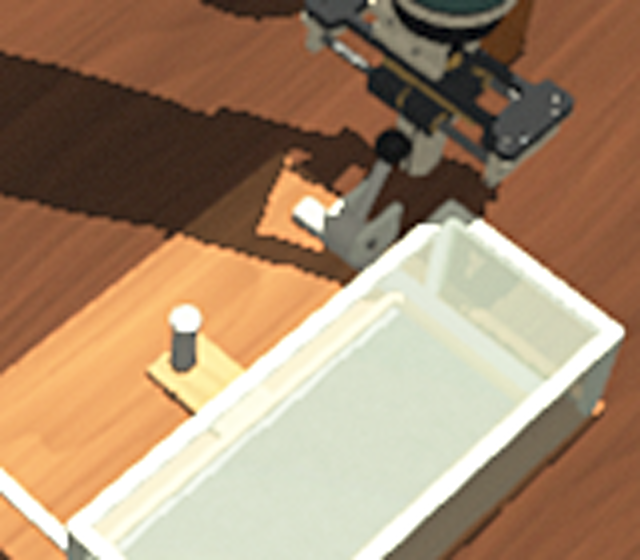

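The lever is partway over, with the knob at crop (393,146). I'll find its angle.

```bash
python3 - <<'E'
from fit import *
u=np.load('unit.npy')
o=np.array([394/4-.5+300,147/4-.5+150]); 
for a in range(-20,66,10):
    r=np.radians(a); P=tw(u,(-.06,.158+.075*np.sin(r),.041+.075*np.cos(r))); print(a,P.round(3),(proj(S,P)-o).round(1))
E
python3 go.py .606 .293 .17 1.53  .604 .155 .17 1.53
```

```text
-20 [0.602 0.203 0.111] [-14.4  11. ]
-10 [0.603 0.216 0.115] [-11.2   7.7]
0 [0.603 0.229 0.116] [-8.   4.9]
10 [0.604 0.242 0.115] [-4.9  2.5]
20 [0.604 0.255 0.111] [-2.   0.8]
30 [0.605 0.267 0.106] [ 0.6 -0.3]
40 [0.605 0.277 0.098] [ 2.8 -0.7]
50 [0.606 0.286 0.089] [ 4.5 -0.5]
60 [0.606 0.294 0.079] [5.8 0.4]
t 4.45 at [0.6067 0.2926 0.0588] [-3.1411e+00  3.0000e-04  1.5286e+00] w 0.0009
[ 0.0011 -0.0027 -0.3707] [-0.0002  0.0001 -0.0005]
[-0.4588  0.0101 -0.3705] [-0.0002  0.0001 -0.0005]
```

>>> apply_moves(
  rows=[
    [0,0.003,-0.12,0,0,0,-1],
    [0,0.003,-0.25,0,0,0,-1],
    [0,0.003,-0.371,0,0,0,-1],
    [-0.1,0.004,-0.371,0,0,0,-1],
    [-0.192,0.005,-0.371,0,0,0,-1],
    [-0.192,0.005,-0.371,0,0,0,-1],
    [-0.192,0.005,-0.25,0,0,0,-1],
    [-0.192,0.005,-0.15,0,0,0,-1],
    [-0.192,0.005,-0.104,0,0,0,-1],
    [-0.17,0.005,-0.104,0,0,0,-1],
    [-0.15,0.005,-0.1,0,0,0,-1],
    [-0.13,0.005,-0.09,0,0,0,-1],
    [-0.11,0.005,-0.08,0,0,0,-1],
    [-0.09,0.005,-0.07,0,0,0,-1],
    [-0.075,0.005,-0.06,0,0,0,-1],
    [-0.069,0.005,-0.06,0,0,0,-1],
    [-0.069,0.005,-0.06,0,0,0,-1],
  ],
)

```text
t: 5.87
tcp_pos: [0.6076, 0.2708, 0.0769]
eef_rot: [3.142, 0.004, 1.529]
ft_force: [1.0, -15.8, -0.3]
gripper_width: 0.0001
grasp_force: 8.2
```

```bash
python3 -c "
from h import *
im=snap('scene','s2'); im2=snap('top','t2')
a=cv2.resize(im['color'][150:270,330:450],None,fx=3.3,fy=4,interpolation=cv2.INTER_CUBIC);b=cv2.resize(im2['color'][190:290,215:315],None,fx=4,fy=4.8,interpolation=cv2.INTER_CUBIC)
cv2.imwrite('pics/s2c.png',np.hstack([a,b]))"; python3 go.py
```

```text
t 5.97 at [0.6076 0.2708 0.0769] [-3.1416  0.0033  1.5284] w 0.0004
```

View pics/s2c.png

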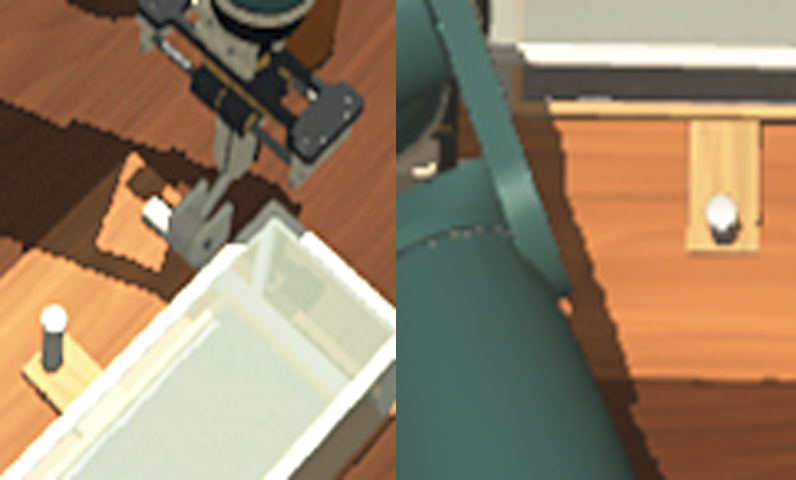

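>>> apply_moves(
  rows=[
    [0.008,0,0,0,0,0,-1],
    [0.016,0,0,0,0,0,-1],
    [0.016,0,0,0,0,0,-1],
  ],
)

```text
t: 6.22
tcp_pos: [0.6077, 0.2719, 0.0766]
eef_rot: [-3.14, 0.011, 1.527]
ft_force: [-2.7, -43.8, 3.8]
gripper_width: 0.0005
grasp_force: 22.3
```

```bash
python3 go.py .6076 .262 .077 1.53 .6076 .262 .18 1.53 .5825 .0718 .18 3.10 .5825 .0718 .038 3.10 
```

```text
t 6.22 at [0.6077 0.2719 0.0766] [-3.1403  0.0107  1.5273] w 0.0005
[-0.033   0.0011 -0.0011] [-0.0004  0.0034 -0.0009]
[-0.0367  0.0006 -0.3444] [-0.0004  0.0034 -0.0009]
[-0.6737 -0.0554 -0.3375] [-0.003   0.0024 -0.5006]
[-0.6686 -0.0548  0.1358] [-0.003   0.0024 -0.5006]
```

>>> apply_moves(
  rows=[
    [-0.05,0,0,0,0,0,-1],
    [-0.05,0,-0.15,0,0,0,-1],
    [-0.05,0,-0.345,0,0,0,-1],
    [-0.05,0,-0.345,0,0,0,-1],
    [-0.69,-0.055,-0.345,0,0,-0.5006,0.3],
    [-0.69,-0.055,-0.345,0,0,-0.5006,0.3],
    [-0.69,-0.055,-0.345,0,0,-0.5006,0.3],
    [-0.69,-0.055,-0.345,0,0,-0.5006,0.3],
    [-0.69,-0.055,-0.345,0,0,-0.5006,0.3],
    [-0.69,-0.055,-0.345,0,0,-0.5006,0.3],
    [-0.69,-0.055,-0.345,0,0,-0.5006,0.3],
    [-0.69,-0.055,-0.345,0,0,-0.5006,0.3],
    [-0.69,-0.055,-0.345,0,0,-0.5006,0.3],
    [-0.69,-0.055,-0.345,0,0,-0.5006,0.3],
    [-0.69,-0.055,-0.345,0,0,-0.5006,0.3],
    [-0.69,-0.055,-0.345,0,0,-0.5006,0.3],
    [-0.69,-0.055,-0.345,0,0,-0.5006,0.3],
    [-0.69,-0.055,-0.345,0,0,-0.5006,0.3],
    [-0.69,-0.055,-0.345,0,0,-0.5006,0.3],
  ],
)

```text
t: 7.8
tcp_pos: [0.5826, 0.0712, 0.1809]
eef_rot: [3.141, 0.001, 3.099]
ft_force: [-0.2, 0.0, -0.3]
gripper_width: 0.0606
grasp_force: 0.0
```

```bash
python3 go.py .5825 .0718 .038 3.10; python3 - <<'E'
from fit import *
im=snap('scene','s3'); u=np.load('unit.npy')
i=im['color']; h=cv2.cvtColor(i,cv2.COLOR_BGR2HSV)
m=cv2.inRange(h[150:240,370:440],(0,0,0),(180,120,45)); k=cv2.connectedComponentsWithStats(m)
print([(list(map(int,q)),(c+[370,150]).round(1).tolist()) for q,c in zip(k[2],k[3]) if 20<q[4]<400])
for a in (40,50,60): r=np.radians(a); print(a,proj(S,tw(u,(-.06,.158+.075*np.sin(r),.041+.075*np.cos(r)))).round(1))
cv2.imwrite('pics/s3c.png',cv2.resize(i[150:290,300:460],None,fx=4,fy=4,interpolation=cv2.INTER_CUBIC))
E
```

```text
t 7.8 at [0.5826 0.0712 0.1809] [3.1413e+00 5.0000e-04 3.0987e+00] w 0.0606
[0.0006 0.0019 0.4762] [ 0.0001  0.0002 -0.0004]
[([0, 9, 15, 25, 130], [373.4, 170.2]), ([31, 33, 7, 8, 33], [403.8, 186.5])]
40 [400.8 185.5]
50 [402.5 185.8]
60 [403.8 186.7]
```

View pics/s3c.png

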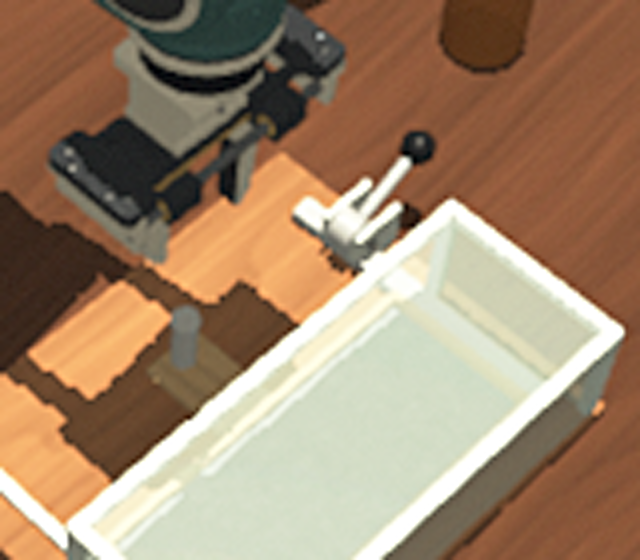

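The lever is fully free: the knob is at (403.8,186.5), which matches 60°. Now I'll grip the handle.

>>> apply_moves(
  rows=[
    [0,0.001,0.12,0,0,0,0.3],
    [0,0.001,0.24,0,0,0,0.3],
    [0,0.001,0.36,0,0,0,0.3],
    [0,0.001,0.43,0,0,0,0.3],
    [0,0.001,0.476,0,0,0,0.3],
    [0,0.001,0.476,0,0,0,0.3],
    [0,0.001,0.476,0,0,0,-1],
    [0,0.001,0.476,0,0,0,-1],
    [0,0.001,0.476,0,0,0,-1],
    [0,0.001,0.476,0,0,0,-1],
    [0,0.001,0.476,0,0,0,-1],
    [0,0.001,0.476,0,0,0,-1],
  ],
)

```text
t: 8.85
tcp_pos: [0.5826, 0.071, 0.0383]
eef_rot: [3.141, 0.001, 3.101]
ft_force: [-0.5, -0.4, 0.0]
gripper_width: 0.0249
grasp_force: 0.0
```

>>> apply_moves(
  rows=[
    [0,0,0,0,0,0,-1],
    [0,0,0,0,0,0,-1],
    [0,0,0,0,0,0,-1],
  ],
)

```text
t: 9.1
tcp_pos: [0.5825, 0.07, 0.0381]
eef_rot: [-3.14, 0.0, 3.101]
ft_force: [-1.5, -8.6, 3.1]
gripper_width: 0.0175
grasp_force: 30.0
```

>>> apply_moves(
  rows=[
    [0.02,-0.004,0,0,0,0,-1],
    [0.05,-0.004,0,0,0,0,-1],
    [0.08,-0.004,0,0,0,0,-1],
    [0.12,-0.004,0,0,0,0,-1],
    [0.16,-0.004,0,0,0,0,-1],
    [0.2,-0.004,0,0,0,0,-1],
    [0.24,-0.004,0,0,0,0,-1],
    [0.28,-0.004,0,0,0,0,-1],
    [0.32,-0.004,0,0,0,0,-1],
    [0.36,-0.004,0,0,0,0,-1],
    [0.4,-0.004,0,0,0,0,-1],
    [0.43,-0.004,0,0,0,0,-1],
    [0.45,-0.004,0,0,0,0,-1],
    [0.46,-0.004,0,0,0,0,-1],
    [0.465,-0.004,0,0,0,0,-1],
    [0.465,-0.004,0,0,0,0,-1],
  ],
)

```text
t: 10.43
tcp_pos: [0.4425, 0.0758, 0.038]
eef_rot: [3.141, 0.0, 3.101]
ft_force: [-0.9, 4.8, 6.4]
gripper_width: 0.0177
grasp_force: 30.0
```

>>> apply_moves(
  rows=[
    [0.008,0,0,0,0,0,-1],
    [0.014,0,0,0,0,0,-1],
    [0.014,0,0,0,0,0,-1],
  ],
)

```text
t: 10.68
tcp_pos: [0.4408, 0.0759, 0.0383]
eef_rot: [3.141, 0.006, 3.101]
ft_force: [23.9, 5.7, -10.3]
gripper_width: 0.0175
grasp_force: 30.0
```

>>> apply_moves(
  rows=[
    [-0.006,0,0,0,0,0,0.3],
    [-0.006,0,0,0,0,0,0.3],
    [-0.006,0,0,0,0,0,0.3],
    [-0.006,0,0,0,0,0,0.3],
    [-0.006,0,0,0,0,0,0.3],
    [-0.006,0,-0.15,0,0,0,0.3],
    [-0.006,0,-0.3,0,0,0,0.3],
    [-0.006,0,-0.5,0,0,0,0.5],
    [-0.006,0,-0.55,0,0,0,1],
    [-0.2,-0.6,-0.55,0,0,0,1],
    [-0.2,-0.6,-0.55,0,0,0,1],
    [-0.2,-0.6,-0.55,0,0,0,1],
    [-0.2,-0.6,-0.55,0,0,0,1],
    [-0.2,-0.6,-0.55,0,0,0,1],
    [-0.2,-0.6,-0.55,0,0,0,1],
    [-0.2,-0.6,-0.55,0,0,0,1],
  ],
)

```text
t: 12.02
tcp_pos: [0.4913, -0.1076, 0.2023]
eef_rot: [3.141, -0.001, 3.099]
ft_force: [0.4, 1.3, 0.5]
gripper_width: 0.0931
grasp_force: 0.0
```

```bash
cat > green.py <<'E'
from fit import *
for n,z in(('scene',.033),('top',None)):
    i=snap(n,n+'_g')['color']; D=S if n=='scene' else T
    m=cv2.inRange(cv2.cvtColor(i,cv2.COLOR_BGR2HSV),(45,90,40),(90,255,255))
    k=cv2.connectedComponentsWithStats(m)
    for q,c in zip(k[2],k[3]):
        if 100<q[4]<900 and (n=='top' or q[1]>150):
            print(n,q.tolist(),onplane(D,(q[0]+q[2]/2-.5,q[1]+q[3]/2-.5),.033).round(3)[:2])
E
python3 green.py; python3 go.py .595 -.246 .15 3.10 .595 -.246 .03 3.10
```

```text
scene [8, 172, 22, 19, 225] [-0.27  -0.459]
scene [264, 285, 21, 29, 461] [ 0.576 -0.2  ]
scene [171, 303, 26, 29, 494] [ 0.445 -0.395]
scene [203, 338, 25, 29, 508] [ 0.576 -0.4  ]
top [456, 222, 24, 23, 289] [ 0.58  -0.404]
top [458, 269, 24, 22, 294] [ 0.45  -0.398]
t 12.12 at [ 0.4912 -0.1061  0.2026] [ 3.1414e+00 -3.0000e-04  3.1014e+00] w 0.0933
[-0.3644 -0.452   0.1752] [ 0.0001 -0.0001  0.0004]
[-0.3646 -0.4521  0.5752] [ 0.0001 -0.0001  0.0004]
```

T1 has been knocked to about (.577,-.200) and is still upright. I'll pick it there.

```bash
python3 go.py .577 -.2 .15 3.10 .577 -.2 .03 3.10
```

```text
t 12.12 at [ 0.4912 -0.1061  0.2026] [ 3.1414e+00 -3.0000e-04  3.1014e+00] w 0.0933
[-0.2983 -0.3012  0.1753] [ 0.0001 -0.0001  0.0004]
[-0.2985 -0.3013  0.5753] [ 0.0001 -0.0001  0.0004]
```

>>> apply_moves(
  rows=[
    [-0.299,-0.302,0.1,0,0,0,1],
    [-0.299,-0.302,0.1,0,0,0,1],
    [-0.299,-0.302,0.1,0,0,0,1],
    [-0.299,-0.302,0.1,0,0,0,1],
    [-0.299,-0.302,0.175,0,0,0,1],
    [-0.299,-0.302,0.175,0,0,0,1],
  ],
)

```text
t: 12.62
tcp_pos: [0.5766, -0.1994, 0.1465]
eef_rot: [3.14, -0.005, 3.102]
ft_force: [-0.2, 0.2, -1.9]
gripper_width: 0.093
grasp_force: 0.0
```

```bash
python3 -c "
from h import *
snap('wrist','w2')"
```

```text
(no output)
```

View pics/w2.png

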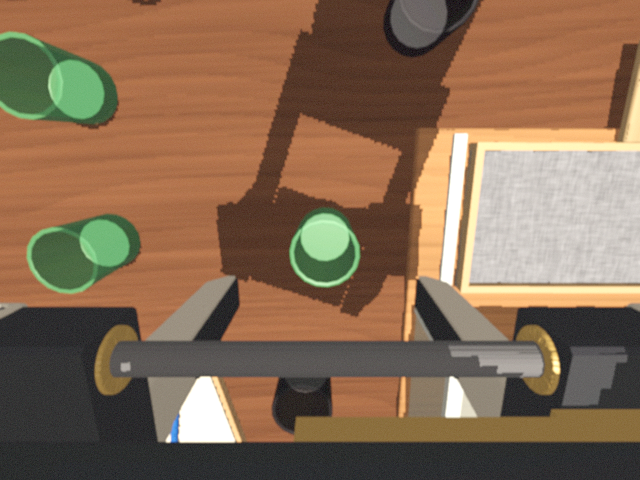

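Wrist view: T1's rim is centred at (325,252), upright between the fingers. The pulled-out tray felt lies at x 470+, y 150–285.

```bash
python3 -c "
from wr import *
for p,z in (((325,252),.066),((68,258),.066),((27,76),.066),((472,146),.03),((464,292),.03)): print(wpt('w2',p,z).round(4))"; python3 go.py .577 -.2 .03 3.10
```

```text
[ 0.5789 -0.2013  0.066 ]
[ 0.576  -0.3965  0.066 ]
[ 0.4494 -0.3937  0.066 ]
[ 0.5058 -0.0806  0.03  ]
[ 0.6323 -0.0785  0.03  ]
t 12.67 at [ 0.5766 -0.1993  0.1485] [ 3.1404 -0.0033  3.1024] w 0.0931
[-0.0026 -0.0026  0.3949] [ 0.0004 -0.001   0.0008]
```

>>> apply_moves(
  rows=[
    [-0.005,-0.005,0.12,0,0,0,1],
    [-0.005,-0.005,0.24,0,0,0,1],
    [-0.005,-0.005,0.33,0,0,0,1],
    [-0.005,-0.005,0.39,0,0,0,1],
    [-0.005,-0.005,0.39,0,0,0,1],
    [-0.005,-0.005,0.39,0,0,0,-1],
    [-0.005,-0.005,0.39,0,0,0,-1],
    [-0.005,-0.005,0.39,0,0,0,-1],
    [-0.005,-0.005,0.39,0,0,0,-1],
    [-0.005,-0.005,0.39,0,0,0,-1],
    [-0.005,-0.005,0.39,0,0,0,-1],
    [-0.005,-0.005,0.39,0,0,0,-1],
    [-0.005,-0.005,0.39,0,0,0,-1],
  ],
)

```text
t: 13.75
tcp_pos: [0.5791, -0.2023, 0.0337]
eef_rot: [3.142, 0.001, 3.101]
ft_force: [-0.4, 2.8, 3.7]
gripper_width: 0.0529
grasp_force: 30.0
```

```bash
python3 go.py .577 -.2 .17 3.10 .5774 .166 .17 3.10 .5774 .166 .0515 3.10
```

```text
t 13.75 at [ 0.5791 -0.2023  0.0337] [3.1415e+00 5.0000e-04 3.1012e+00] w 0.0529
[ 0.007   0.0075 -0.4544] [0.     0.0002 0.0004]
[ 0.0549  1.2266 -0.4544] [0.     0.0002 0.0004]
[ 0.0551  1.2265 -0.0594] [0.     0.0002 0.0004]
```

>>> apply_moves(
  rows=[
    [0,0,-0.08,0,0,0,-1],
    [0,0,-0.16,0,0,0,-1],
    [0,0,-0.24,0,0,0,-1],
    [0.01,0.1,-0.24,0,0,0,-1],
    [0.02,0.2,-0.24,0,0,0,-1],
    [0.03,0.3,-0.24,0,0,0,-1],
    [0.04,0.4,-0.24,0,0,0,-1],
    [0.05,0.5,-0.24,0,0,0,-1],
    [0.056,0.56,-0.24,0,0,0,-1],
    [0.056,0.593,-0.24,0,0,0,-1],
    [0.056,0.593,-0.24,0,0,0,-1],
    [0.056,0.593,-0.24,0,0,0,-1],
  ],
)

```text
t: 14.75
tcp_pos: [0.5693, -0.0242, 0.1051]
eef_rot: [-3.141, -0.0, 3.102]
ft_force: [-0.3, -1.0, -1.8]
gripper_width: 0.0531
grasp_force: 30.0
```

>>> apply_moves(
  rows=[
    [0,0,0.05,0,0,0,-1],
    [0,0,0.1,0,0,0,-1],
    [0,0,0.14,0,0,0,-1],
    [0,0,0.16,0,0,0,-1],
    [0,0,0.169,0,0,0,-1],
    [0,0,0.169,0,0,0,-1],
    [0,0,0.169,0,0,0,0.5],
    [0,0,0.169,0,0,0,0.5],
    [0,0,0.169,0,0,0,0.5],
    [0,0,0.169,0,0,0,0.8],
    [0,0,0.0,0,0,0,1],
    [0,0,-0.1,0,0,0,1],
    [0,0,-0.2,0,0,0,1],
    [0,-0.8,-0.25,0,0,0,1],
    [0,-0.8,-0.25,0,0,0,1],
    [0,-0.8,-0.25,0,0,0,1],
    [0,-0.8,-0.25,0,0,0,1],
    [0,-0.8,-0.25,0,0,0,1],
    [0,-0.8,-0.25,0,0,0,1],
    [0,-0.8,-0.25,0,0,0,1],
  ],
)

```text
t: 16.42
tcp_pos: [0.5589, -0.2687, 0.1806]
eef_rot: [-3.14, 0.0, 3.098]
ft_force: [0.7, -0.2, -0.5]
gripper_width: 0.0929
grasp_force: 0.0
```

```bash
python3 green.py; python3 go.py .5765 -.3985 .16 3.10
```

```text
scene [8, 172, 22, 19, 226] [-0.27  -0.459]
scene [310, 239, 19, 26, 293] [ 0.561 -0.013]
scene [171, 303, 26, 29, 505] [ 0.445 -0.395]
scene [203, 338, 25, 29, 519] [ 0.576 -0.4  ]
top [459, 269, 23, 22, 335] [ 0.45 -0.4 ]
t 16.52 at [ 0.5594 -0.2646  0.1802] [ 3.1414e+00 -1.0000e-04  3.0993e+00] w 0.0929
[-0.076  -0.4435  0.0674] [ 0.0001 -0.     -0.0002]
```

>>> apply_moves(
  rows=[
    [-0.076,-0.444,0.05,0,0,0,1],
    [-0.076,-0.444,0.05,0,0,0,1],
    [-0.076,-0.444,0.05,0,0,0,1],
    [-0.076,-0.444,0.05,0,0,0,1],
    [-0.076,-0.444,0.12,0,0,0,1],
    [-0.076,-0.444,0.24,0,0,0,1],
    [-0.076,-0.444,0.36,0,0,0,1],
    [-0.076,-0.444,0.45,0,0,0,1],
    [-0.076,-0.444,0.49,0,0,0,1],
    [-0.076,-0.444,0.49,0,0,0,1],
    [-0.076,-0.444,0.49,0,0,0,-1],
    [-0.076,-0.444,0.49,0,0,0,-1],
    [-0.076,-0.444,0.49,0,0,0,-1],
    [-0.076,-0.444,0.49,0,0,0,-1],
    [-0.076,-0.444,0.49,0,0,0,-1],
    [-0.076,-0.444,0.49,0,0,0,-1],
    [-0.076,-0.444,0.49,0,0,0,-1],
    [-0.076,-0.444,0.49,0,0,0,-1],
  ],
)

```text
t: 18.02
tcp_pos: [0.5772, -0.3982, 0.0339]
eef_rot: [-3.141, 0.001, 3.101]
ft_force: [-0.8, -2.4, 4.7]
gripper_width: 0.054
grasp_force: 30.0
```

```bash
python3 go.py .57 -.15 .145 3.10 
```

```text
t 18.02 at [ 0.5772 -0.3982  0.0339] [-3.1408e+00  8.0000e-04  3.1011e+00] w 0.054
[ 0.0571  0.8253 -0.371 ] [-0.0003  0.0003  0.0004]
```

>>> apply_moves(
  rows=[
    [0,0,-0.08,0,0,0,-1],
    [0,0,-0.16,0,0,0,-1],
    [0,0,-0.25,0,0,0,-1],
    [0,0,-0.34,0,0,0,-1],
    [0,0.05,-0.371,0,0,0,-1],
    [0.01,0.15,-0.371,0,0,0,-1],
    [0.02,0.25,-0.371,0,0,0,-1],
    [0.03,0.35,-0.371,0,0,0,-1],
    [0.04,0.45,-0.371,0,0,0,-1],
    [0.05,0.55,-0.371,0,0,0,-1],
    [0.057,0.65,-0.371,0,0,0,-1],
    [0.057,0.75,-0.371,0,0,0,-1],
    [0.057,0.825,-0.371,0,0,0,-1],
    [0.057,0.825,-0.371,0,0,0,-1],
  ],
)

```text
t: 19.18
tcp_pos: [0.5694, -0.1456, 0.1437]
eef_rot: [3.14, -0.001, 3.104]
ft_force: [-0.0, 0.4, -2.9]
gripper_width: 0.0538
grasp_force: 30.0
```

```bash
python3 go.py .5774 .166 .145 3.10 .5774 .166 .0547 3.10
```

```text
t 19.18 at [ 0.5694 -0.1456  0.1437] [ 3.1401e+00 -1.0000e-03  3.1040e+00] w 0.0538
[ 0.0124  1.0388 -0.0028] [ 0.0005 -0.0003  0.0013]
[0.0121 1.0383 0.2982] [ 0.0005 -0.0003  0.0013]
```

>>> apply_moves(
  rows=[
    [0.012,0.1,0,0,0,0,-1],
    [0.012,0.2,0,0,0,0,-1],
    [0.012,0.3,0,0,0,0,-1],
    [0.012,0.4,0,0,0,0,-1],
    [0.012,0.5,0,0,0,0,-1],
    [0.012,0.6,0,0,0,0,-1],
    [0.012,0.7,0,0,0,0,-1],
    [0.012,0.8,0,0,0,0,-1],
    [0.012,0.9,0,0,0,0,-1],
    [0.012,0.96,0,0,0,0,-1],
    [0.012,1,0,0,0,0,-1],
    [0.012,1,0,0,0,0,-1],
    [0.012,1,0,0,0,0,-1],
  ],
)

```text
t: 20.27
tcp_pos: [0.5781, 0.15, 0.1439]
eef_rot: [-3.141, -0.001, 3.102]
ft_force: [0.4, -1.0, -2.4]
gripper_width: 0.0539
grasp_force: 30.0
```

```bash
python3 go.py .5774 .166 .145 3.10 .5774 .166 .0547 3.10
```

```text
t 20.27 at [0.5781 0.15   0.1439] [-3.1411e+00 -9.0000e-04  3.1020e+00] w 0.0539
[ 0.0043  0.053  -0.0037] [-0.0002 -0.0003  0.0006]
[0.0041 0.0532 0.2973] [-0.0002 -0.0003  0.0006]
```

>>> apply_moves(
  rows=[
    [0.004,0.05,0.06,0,0,0,-1],
    [0.004,0.05,0.14,0,0,0,-1],
    [0.004,0.05,0.21,0,0,0,-1],
    [0.004,0.05,0.26,0,0,0,-1],
    [0.004,0.05,0.29,0,0,0,-1],
    [0.004,0.05,0.297,0,0,0,-1],
    [0.004,0.05,0.297,0,0,0,-1],
    [0.004,0.05,0.297,0,0,0,0.5],
    [0.004,0.05,0.297,0,0,0,0.5],
    [0.004,0.05,0.297,0,0,0,0.5],
    [0.004,0.05,0.297,0,0,0,0.8],
    [0.004,0.05,0.1,0,0,0,1],
    [0.004,0.05,0.0,0,0,0,1],
    [0.004,0.05,-0.1,0,0,0,1],
    [0.3,-0.8,-0.12,0,0,0,1],
    [0.3,-0.8,-0.12,0,0,0,1],
    [0.3,-0.8,-0.12,0,0,0,1],
    [0.3,-0.8,-0.12,0,0,0,1],
    [0.3,-0.8,-0.12,0,0,0,1],
    [0.3,-0.8,-0.12,0,0,0,1],
  ],
)

```text
t: 21.93
tcp_pos: [0.4851, -0.0687, 0.1807]
eef_rot: [-3.141, 0.001, 3.102]
ft_force: [1.0, -0.6, 0.5]
gripper_width: 0.0929
grasp_force: 0.0
```

```bash
python3 green.py; python3 go.py .4485 -.3945 .16 3.10
```

```text
scene [8, 172, 22, 19, 224] [-0.27  -0.459]
scene [359, 199, 19, 27, 306] [0.571 0.181]
scene [310, 239, 19, 26, 342] [ 0.561 -0.013]
scene [171, 303, 26, 29, 498] [ 0.445 -0.395]
top [458, 269, 24, 22, 293] [ 0.45  -0.398]
t 22.03 at [ 0.4846 -0.0715  0.181 ] [-3.1403e+00  1.4000e-03  3.0966e+00] w 0.093
[ 0.0721 -1.081   0.0714] [-0.0004  0.0005 -0.0011]
```

>>> apply_moves(
  rows=[
    [0.072,-0.9,0,0,0,0,1],
    [0.072,-0.9,0,0,0,0,1],
    [0.072,-0.9,0,0,0,0,1],
    [0.072,-0.9,0,0,0,0,1],
    [0.072,-0.9,0,0,0,0,1],
    [0.072,-0.9,0,0,0,0,1],
    [0.072,-0.9,0,0,0,0,1],
    [0.072,-0.9,0,0,0,0,1],
    [0.072,-0.9,0,0,0,0,1],
    [0.072,-0.9,0,0,0,0,1],
  ],
)

```text
t: 22.87
tcp_pos: [0.4541, -0.3355, 0.1802]
eef_rot: [3.141, 0.0, 3.102]
ft_force: [0.2, 0.2, -0.3]
gripper_width: 0.0928
grasp_force: 0.0
```

```bash
python3 go.py .4485 -.3945 .16 3.10 .4485 -.3945 .0335 3.10
```

```text
t 22.87 at [ 0.4541 -0.3355  0.1802] [3.1414e+00 1.0000e-04 3.1016e+00] w 0.0928
[ 0.0107 -0.1972  0.0673] [0.0001 0.     0.0005]
[ 0.0108 -0.1973  0.4889] [0.0001 0.     0.0005]
```

>>> apply_moves(
  rows=[
    [0.011,-0.197,0.05,0,0,0,1],
    [0.011,-0.197,0.05,0,0,0,1],
    [0.011,-0.197,0.12,0,0,0,1],
    [0.011,-0.197,0.24,0,0,0,1],
    [0.011,-0.197,0.36,0,0,0,1],
    [0.011,-0.197,0.45,0,0,0,1],
    [0.011,-0.197,0.489,0,0,0,1],
    [0.011,-0.197,0.489,0,0,0,1],
    [0.011,-0.197,0.489,0,0,0,-1],
    [0.011,-0.197,0.489,0,0,0,-1],
    [0.011,-0.197,0.489,0,0,0,-1],
    [0.011,-0.197,0.489,0,0,0,-1],
    [0.011,-0.197,0.489,0,0,0,-1],
    [0.011,-0.197,0.489,0,0,0,-1],
    [0.011,-0.197,0.489,0,0,0,-1],
    [0.011,-0.197,0.489,0,0,0,-1],
  ],
)

```text
t: 24.2
tcp_pos: [0.4481, -0.3955, 0.0339]
eef_rot: [-3.141, 0.001, 3.101]
ft_force: [-0.1, -1.1, 3.7]
gripper_width: 0.054
grasp_force: 30.0
```

```bash
python3 go.py .5 -.15 .145 3.10 
```

```text
t 24.2 at [ 0.4481 -0.3955  0.0339] [-3.1409e+00  6.0000e-04  3.1012e+00] w 0.054
[-0.1399  0.8244 -0.3709] [-0.0002  0.0002  0.0004]
```

>>> apply_moves(
  rows=[
    [0,0,-0.08,0,0,0,-1],
    [0,0,-0.16,0,0,0,-1],
    [0,0,-0.25,0,0,0,-1],
    [0,0,-0.34,0,0,0,-1],
    [-0.01,0.05,-0.371,0,0,0,-1],
    [-0.03,0.15,-0.371,0,0,0,-1],
    [-0.05,0.25,-0.371,0,0,0,-1],
    [-0.07,0.35,-0.371,0,0,0,-1],
    [-0.08,0.45,-0.371,0,0,0,-1],
    [-0.1,0.55,-0.371,0,0,0,-1],
    [-0.12,0.65,-0.371,0,0,0,-1],
    [-0.14,0.75,-0.371,0,0,0,-1],
    [-0.14,0.825,-0.371,0,0,0,-1],
    [-0.14,0.825,-0.371,0,0,0,-1],
    [-0.14,0.825,-0.371,0,0,0,-1],
  ],
)

```text
t: 25.45
tcp_pos: [0.4997, -0.1481, 0.144]
eef_rot: [3.141, -0.001, 3.103]
ft_force: [0.3, -0.5, -1.1]
gripper_width: 0.054
grasp_force: 30.0
```

```bash
python3 go.py .5735 .071 .145 3.10 .5735 .071 .0547 3.10
```

```text
t 25.45 at [ 0.4997 -0.1481  0.144 ] [ 3.1413e+00 -8.0000e-04  3.1035e+00] w 0.054
[-0.218   0.7392 -0.0034] [ 0.0001 -0.0003  0.0011]
[-0.2182  0.7391  0.2976] [ 0.0001 -0.0003  0.0011]
```

>>> apply_moves(
  rows=[
    [-0.03,0.1,0,0,0,0,-1],
    [-0.06,0.2,0,0,0,0,-1],
    [-0.09,0.3,0,0,0,0,-1],
    [-0.12,0.4,0,0,0,0,-1],
    [-0.15,0.5,0,0,0,0,-1],
    [-0.18,0.6,0,0,0,0,-1],
    [-0.2,0.68,0,0,0,0,-1],
    [-0.22,0.74,0,0,0,0,-1],
    [-0.22,0.743,0,0,0,0,-1],
    [-0.22,0.743,0,0,0,0,-1],
    [-0.22,0.743,0,0,0,0,-1],
  ],
)

```text
t: 26.37
tcp_pos: [0.5747, 0.0696, 0.1442]
eef_rot: [-3.141, -0.001, 3.101]
ft_force: [-0.4, -0.0, -1.7]
gripper_width: 0.0534
grasp_force: 30.0
```

```bash
python3 go.py .5735 .071 .145 3.10 .5735 .071 .0547 3.10; python3 -c "
from h import *
snap('wrist','w3')"
```

```text
t 26.37 at [0.5747 0.0696 0.1442] [-3.1412e+00 -8.0000e-04  3.1008e+00] w 0.0534
[ 0.0041  0.0045 -0.0027] [-0.0001 -0.0002  0.0003]
[0.0038 0.0046 0.2983] [-0.0001 -0.0002  0.0003]
```

View pics/w3.png

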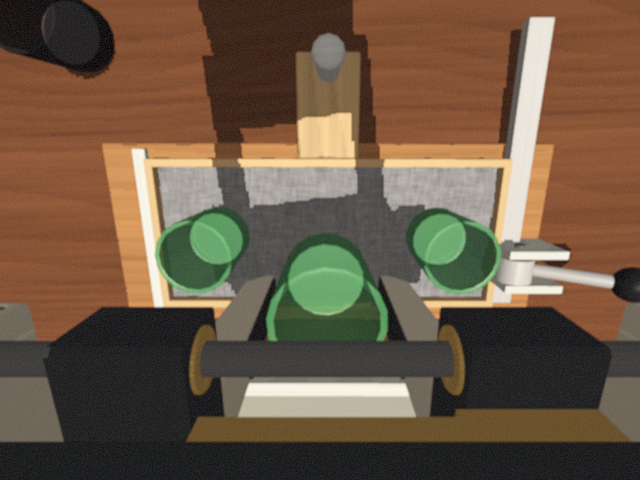

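Both placed tumblers stand upright on the felt, symmetric at (200,255) and (460,255). The third is held above the middle and the lever is still free. Lowering it now.

>>> apply_moves(
  rows=[
    [0.004,0.004,0.06,0,0,0,-1],
    [0.004,0.004,0.14,0,0,0,-1],
    [0.004,0.004,0.21,0,0,0,-1],
    [0.004,0.004,0.26,0,0,0,-1],
    [0.004,0.004,0.29,0,0,0,-1],
    [0.004,0.004,0.298,0,0,0,-1],
    [0.004,0.004,0.298,0,0,0,-1],
    [0.004,0.004,0.298,0,0,0,0.5],
    [0.004,0.004,0.298,0,0,0,0.5],
    [0.004,0.004,0.298,0,0,0,0.5],
    [0.004,0.004,0.298,0,0,0,0.5],
    [0.004,0.004,0.1,0,0,0,0.5],
    [0.004,0.004,0.0,0,0,0,0.5],
    [0.004,0.004,-0.1,0,0,0,0.3],
    [0.444,0,-0.12,0,0,0,0.3],
    [0.444,0,-0.12,0,0,0,0.3],
    [0.444,0,-0.12,0,0,0,0.3],
    [0.444,0,-0.12,0,0,0,0.3],
    [0.444,0,-0.12,0,0,0,0.3],
    [0.444,0,-0.12,0,0,0,0.3],
  ],
)

```text
t: 28.08
tcp_pos: [0.4422, 0.076, 0.1815]
eef_rot: [3.141, 0.002, 3.102]
ft_force: [1.2, 0.2, 0.7]
gripper_width: 0.0604
grasp_force: 0.0
```

```bash
python3 green.py; python3 go.py .4418 .0755 .038 3.10; python3 -c "
from wr import *
print(wpt('w3',(328,50),.074))
im=snap('top','t4'); cv2.imwrite('pics/t4c.png',cv2.resize(im['color'][140:300,215:375],None,fx=3.75,fy=3.75,interpolation=cv2.INTER_CUBIC))"
```

```text
scene [8, 172, 22, 19, 226] [-0.27  -0.459]
scene [359, 199, 19, 27, 302] [0.571 0.181]
scene [335, 219, 19, 26, 270] [0.566 0.083]
scene [310, 238, 19, 27, 298] [ 0.56  -0.012]
t 28.18 at [0.4427 0.0758 0.1807] [-3.1415e+00 -1.0000e-04  3.1011e+00] w 0.0603
[ 0.0029 -0.0012  0.4756] [-0.     -0.      0.0004]
[0.44252159 0.07500482 0.074     ]
```

View pics/t4c.png

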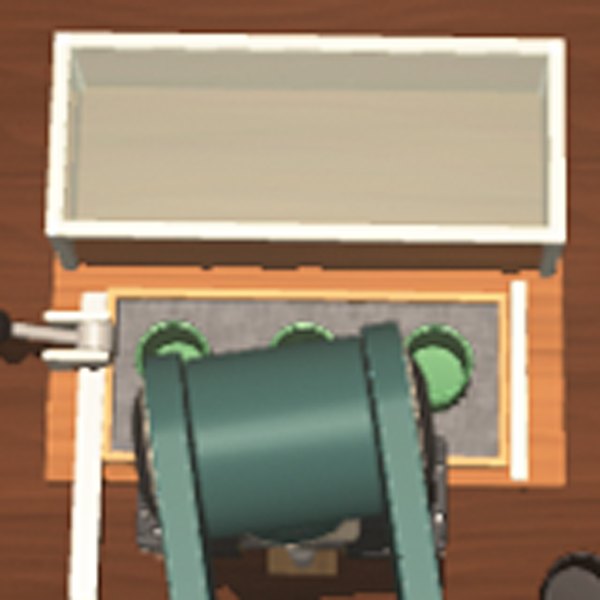

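All three stand in the tray in a row, top crop about (172,345), (302,340) and (437,365). Now grip the handle and push home gently.

>>> apply_moves(
  rows=[
    [0.003,-0.003,0.12,0,0,0,0.3],
    [0.003,-0.003,0.24,0,0,0,0.3],
    [0.003,-0.003,0.36,0,0,0,0.3],
    [0.003,-0.003,0.43,0,0,0,0.3],
    [0.003,-0.003,0.476,0,0,0,0.3],
    [0.003,-0.003,0.476,0,0,0,0],
    [0.003,-0.003,0.476,0,0,0,-0.3],
    [0.003,-0.003,0.476,0,0,0,-0.5],
    [0.003,-0.003,0.476,0,0,0,-1],
    [0.003,-0.003,0.476,0,0,0,-1],
    [0.003,-0.003,0.476,0,0,0,-1],
    [0.003,-0.003,0.476,0,0,0,-1],
    [0.003,-0.003,0.476,0,0,0,-1],
    [0.003,-0.003,0.476,0,0,0,-1],
    [0.003,-0.003,0.476,0,0,0,-1],
  ],
)

```text
t: 29.48
tcp_pos: [0.4411, 0.0758, 0.0385]
eef_rot: [3.14, 0.001, 3.101]
ft_force: [0.7, 9.2, 1.4]
gripper_width: 0.0174
grasp_force: 30.0
```

>>> apply_moves(
  rows=[
    [-0.004,0.003,0,0,0,0,-1],
    [-0.012,0.003,0,0,0,0,-1],
    [-0.025,0.003,0,0,0,0,-1],
    [-0.04,0.003,0,0,0,0,-1],
    [-0.06,0.003,0,0,0,0,-1],
    [-0.08,0.003,0,0,0,0,-1],
    [-0.1,0.003,0,0,0,0,-1],
    [-0.12,0.003,0,0,0,0,-1],
    [-0.14,0.003,0,0,0,0,-1],
    [-0.16,0.003,0,0,0,0,-1],
    [-0.18,0.003,0,0,0,0,-1],
    [-0.2,0.003,0,0,0,0,-1],
    [-0.22,0.003,0,0,0,0,-1],
    [-0.24,0.003,0,0,0,0,-1],
    [-0.26,0.003,0,0,0,0,-1],
    [-0.275,0.003,0,0,0,0,-1],
    [-0.288,0.003,0,0,0,0,-1],
    [-0.295,0.003,0,0,0,0,-1],
    [-0.298,0.003,0,0,0,0,-1],
    [-0.298,0.003,0,0,0,0,-1],
  ],
)

```text
t: 31.15
tcp_pos: [0.5311, 0.0721, 0.0384]
eef_rot: [-3.141, 0.001, 3.101]
ft_force: [2.0, -1.3, 4.6]
gripper_width: 0.0173
grasp_force: 30.0
```

>>> apply_moves(
  rows=[
    [-0.004,0,0,0,0,0,-1],
    [-0.012,0,0,0,0,0,-1],
    [-0.025,0,0,0,0,0,-1],
    [-0.04,0,0,0,0,0,-1],
    [-0.06,0,0,0,0,0,-1],
    [-0.08,0,0,0,0,0,-1],
    [-0.1,0,0,0,0,0,-1],
    [-0.12,0,0,0,0,0,-1],
    [-0.14,0,0,0,0,0,-1],
    [-0.16,0,0,0,0,0,-1],
    [-0.18,0,0,0,0,0,-1],
    [-0.195,0,0,0,0,0,-1],
    [-0.208,0,0,0,0,0,-1],
    [-0.218,0,0,0,0,0,-1],
    [-0.225,0,0,0,0,0,-1],
    [-0.229,0,0,0,0,0,-1],
    [-0.232,0,0,0,0,0,-1],
    [-0.236,0,0,0,0,0,-1],
    [-0.236,0,0,0,0,0,-1],
    [-0.236,0,0,0,0,0,-1],
  ],
)

```text
t: 32.82
tcp_pos: [0.6006, 0.0692, 0.0384]
eef_rot: [-3.141, -0.002, 3.101]
ft_force: [-11.6, -2.7, 12.6]
gripper_width: 0.0173
grasp_force: 30.0
```

>>> apply_moves(
  rows=[
    [-0.004,0,0,0,0,0,-1],
    [-0.008,0,0,0,0,0,-1],
    [-0.008,0,0,0,0,0,-1],
  ],
)

```text
t: 33.07
tcp_pos: [0.6016, 0.0691, 0.0382]
eef_rot: [-3.141, -0.005, 3.101]
ft_force: [-24.8, -2.2, 19.0]
gripper_width: 0.0177
grasp_force: 30.0
```

>>> apply_moves(
  rows=[
    [0.006,0,0,0,0,0,0],
    [0.006,0,0,0,0,0,0.2],
    [0.006,0,0,0,0,0,0.2],
    [0.006,0,0,0,0,0,0.2],
    [0.006,0,-0.1,0,0,0,0.2],
    [0.006,0,-0.2,0,0,0,0.2],
    [0.006,0,-0.35,0,0,0,0.2],
    [0.006,0,-0.53,0,0,0,-1],
    [0.006,0,-0.53,0,0,0,-1],
  ],
)

```text
t: 33.82
tcp_pos: [0.6029, 0.0695, 0.2033]
eef_rot: [3.141, 0.006, 3.101]
ft_force: [0.3, 0.1, 1.0]
gripper_width: 0.0467
grasp_force: 0.0
```

```bash
python3 go.py .606 .33 .198 1.53
```

```text
t 33.82 at [0.6029 0.0695 0.2033] [3.1408 0.0064 3.1013] w 0.0467
[0.0246 0.8679 0.018 ] [0.0018 0.0014 0.5002]
```

>>> apply_moves(
  rows=[
    [0.025,0.868,0,0,0,0.5,-1],
    [0.025,0.868,0,0,0,0.5,-1],
    [0.025,0.868,0,0,0,0.5,-1],
    [0.025,0.868,0,0,0,0.5,-1],
    [0.025,0.868,0,0,0,0.5,-1],
    [0.025,0.868,0,0,0,0.5,-1],
    [0.025,0.868,0,0,0,0.5,-1],
    [0.025,0.868,0,0,0,0.5,-1],
    [0.025,0.868,0,0,0,0.5,-1],
    [0.025,0.868,0,0,0,0.5,-1],
    [0.025,0.868,0,0,0,0.5,-1],
    [0.025,0.868,0,0,0,0.5,-1],
    [0.025,0.868,0,0,0,0.5,-1],
    [0.025,0.868,0,0,0,0.5,-1],
    [0.025,0.868,0,0,0,0.5,-1],
    [0.025,0.868,0,0,0,0.5,-1],
  ],
)

```text
t: 35.15
tcp_pos: [0.6046, 0.3299, 0.1968]
eef_rot: [-3.142, 0.0, 1.534]
ft_force: [-0.2, -0.1, -0.3]
gripper_width: 0.0006
grasp_force: 0.0
```

```bash
python3 go.py .606 .328 .063 1.53; python3 - <<'E'
from h import *
from scipy.spatial.transform import Rotation as Ro
s=ctrl.get_state(); u=np.load('unit.npy'); Rm=Ro.from_euler('xyz',s['eef_rot']); Ru=Ro.from_euler('z',u[2])
for a in np.linspace(60,-52,15):
    r=np.radians(a); P=np.array([-.06,.158+.075*np.sin(r)+.021,.041+.075*np.cos(r)-.014+(.012 if a<-30 else 0)])
    P=Ru.apply(P)+[u[0],u[1],0]; print(round(a),P.round(3),(Rm.inv().apply(P-s['tcp_pos'])/.3).round(3).tolist())
E
```

```text
t 35.15 at [0.6046 0.3299 0.1968] [-3.1415e+00  1.0000e-04  1.5338e+00] w 0.0006
[-0.0062  0.0049  0.446 ] [-0.      0.      0.0012]
60 [0.607 0.315 0.065] [-0.05, 0.009, 0.441]
52 [0.607 0.309 0.073] [-0.069, 0.009, 0.412]
44 [0.606 0.302 0.081] [-0.092, 0.009, 0.386]
36 [0.606 0.294 0.088] [-0.119, 0.009, 0.364]
28 [0.606 0.285 0.093] [-0.149, 0.009, 0.345]
20 [0.605 0.276 0.097] [-0.181, 0.009, 0.331]
12 [0.605 0.266 0.1  ] [-0.214, 0.009, 0.321]
4 [0.604 0.255 0.102] [-0.249, 0.009, 0.317]
-4 [0.604 0.245 0.102] [-0.283, 0.009, 0.317]
-12 [0.604 0.234 0.1  ] [-0.318, 0.008, 0.321]
-20 [0.603 0.224 0.097] [-0.352, 0.008, 0.331]
-28 [0.603 0.215 0.093] [-0.383, 0.008, 0.345]
-36 [0.602 0.206 0.1  ] [-0.413, 0.008, 0.324]
-44 [0.602 0.198 0.093] [-0.44, 0.008, 0.346]
-52 [0.602 0.191 0.085] [-0.463, 0.008, 0.372]
```

>>> apply_moves(
  rows=[
    [0,0.005,0.13,0,0,0,-1],
    [0,0.007,0.26,0,0,0,-1],
    [0,0.009,0.37,0,0,0,-1],
    [0,0.009,0.441,0,0,0,-1],
    [-0.03,0.009,0.441,0,0,0,-1],
    [-0.05,0.009,0.441,0,0,0,-1],
    [-0.069,0.009,0.412,0,0,0,-1],
    [-0.092,0.009,0.386,0,0,0,-1],
    [-0.119,0.009,0.364,0,0,0,-1],
    [-0.149,0.009,0.345,0,0,0,-1],
    [-0.181,0.009,0.331,0,0,0,-1],
    [-0.214,0.009,0.321,0,0,0,-1],
    [-0.249,0.009,0.317,0,0,0,-1],
    [-0.283,0.009,0.317,0,0,0,-1],
    [-0.318,0.008,0.321,0,0,0,-1],
    [-0.352,0.008,0.331,0,0,0,-1],
    [-0.383,0.008,0.338,0,0,0,-1],
    [-0.413,0.008,0.335,0,0,0,-1],
    [-0.413,0.008,0.335,0,0,0,-1],
  ],
)

```text
t: 36.73
tcp_pos: [0.6017, 0.2043, 0.0958]
eef_rot: [-3.141, 0.001, 1.529]
ft_force: [0.6, -0.1, -0.7]
gripper_width: 0.0006
grasp_force: 0.0
```

```bash
cat > lev.py <<'E'
from fit import *
im=snap('scene','lv'); u=np.load('unit.npy'); i=im['color']; h=cv2.cvtColor(i,cv2.COLOR_BGR2HSV)
m=cv2.inRange(h[150:240,360:440],(0,0,0),(180,120,45)); k=cv2.connectedComponentsWithStats(m)
print([(list(map(int,q)),(c+[360,150]).round(1).tolist()) for q,c in zip(k[2],k[3]) if 12<q[4]<400])
for a in (30,0,-20,-30,-40,-50,-60): r=np.radians(a); print(a,proj(S,tw(u,(-.06,.158+.075*np.sin(r),.041+.075*np.cos(r)))).round(1))
E
python3 lev.py; python3 go.py
```

```text
[([18, 0, 19, 4, 60], [387.6, 151.2]), ([16, 9, 34, 32, 241], [394.0, 175.4]), ([0, 13, 14, 8, 22], [367.2, 165.6]), ([11, 25, 10, 10, 62], [374.8, 179.3]), ([17, 31, 14, 12, 72], [383.4, 185.9]), ([40, 44, 14, 6, 18], [406.1, 196.7]), ([15, 50, 8, 8, 49], [378.8, 203.6])]
30 [398.6 186. ]
0 [390.  191.1]
-20 [383.6 197.2]
-30 [380.6 200.8]
-40 [377.7 204.6]
-50 [375.2 208.4]
-60 [373.1 212.2]
t 36.78 at [0.6019 0.205  0.0962] [-3.1410e+00  5.0000e-04  1.5294e+00] w 0.0003
```

>>> apply_moves(
  rows=[
    [-0.02,0,0.005,0,0,0,-1],
    [-0.04,0,0.015,0,0,0,-1],
    [-0.055,0,0.025,0,0,0,-1],
    [-0.065,0,0.03,0,0,0,-1],
    [-0.072,0,0.035,0,0,0,-1],
    [-0.072,0,0.035,0,0,0,-1],
  ],
)

```text
t: 37.28
tcp_pos: [0.6005, 0.1858, 0.0846]
eef_rot: [-3.14, -0.003, 1.531]
ft_force: [0.3, 13.1, -6.5]
gripper_width: 0.0005
grasp_force: 5.9
```

```bash
python3 lev.py|head -1; python3 go.py .6008 .184 .14 1.53 .6008 .163 .125 1.53 .6008 .163 .090 1.53
```

```text
[([4, 0, 27, 12, 226], [378.5, 154.6]), ([12, 20, 23, 10, 61], [383.2, 173.8]), ([10, 28, 35, 20, 183], [389.7, 185.6]), ([6, 31, 10, 10, 57], [369.7, 185.5]), ([12, 37, 14, 12, 70], [378.2, 192.6]), ([39, 45, 16, 12, 18], [406.1, 201.5]), ([10, 57, 9, 8, 52], [373.9, 210.5])]
t 37.33 at [0.6005 0.1858 0.0848] [-3.1401e+00 -2.3000e-03  1.5314e+00] w 0.0008
[-0.0054  0.0008 -0.184 ] [-0.0005 -0.0007  0.0004]
[-0.0754  0.0037 -0.1342] [-0.0005 -0.0007  0.0004]
[-0.0757  0.0039 -0.0175] [-0.0005 -0.0007  0.0004]
```

>>> apply_moves(
  rows=[
    [0.02,0,-0.02,0,0,0,-1],
    [0.02,0,-0.09,0,0,0,-1],
    [0.0,0,-0.184,0,0,0,-1],
    [-0.07,0.003,-0.184,0,0,0,-1],
    [-0.07,0.003,-0.14,0,0,0,-1],
    [-0.07,0.003,-0.09,0,0,0,-1],
    [-0.07,0.003,-0.06,0,0,0,-1],
    [-0.07,0.003,-0.04,0,0,0,-1],
    [-0.07,0.003,-0.025,0,0,0,-1],
    [-0.07,0.003,-0.017,0,0,0,-1],
    [-0.07,0.003,-0.017,0,0,0,-1],
  ],
)

```text
t: 38.25
tcp_pos: [0.6013, 0.1632, 0.0916]
eef_rot: [3.141, 0.001, 1.531]
ft_force: [-5.0, -6.9, 15.1]
gripper_width: 0.0003
grasp_force: 7.5
```

```bash
python3 lev.py|head -1
```

```text
[([0, 0, 24, 15, 260], [371.3, 156.5]), ([5, 20, 35, 31, 244], [383.6, 185.6]), ([2, 28, 12, 11, 19], [367.1, 182.8]), ([0, 35, 10, 10, 59], [364.0, 188.9]), ([7, 41, 13, 12, 71], [373.0, 195.9]), ([29, 46, 24, 15, 29], [399.4, 204.3]), ([9, 61, 8, 6, 24], [372.2, 213.6])]
```

>>> apply_moves(
  rows=[
    [0,0,0.006,0,0,0,-1],
    [0,0,0.008,0,0,0,-1],
    [0,0,0.008,0,0,0,-1],
    [0,0,-0.2,0,0,0,-1],
    [0,0,-0.5,0,0,0,-1],
    [-0.6,-0.7,-0.5,0,0,0,-1],
    [-0.6,-0.7,-0.5,0,0,0,-1],
    [-0.6,-0.7,-0.5,0,0,0,-1],
    [-0.6,-0.7,-0.5,0,0,0,-1],
    [-0.6,-0.7,-0.5,0,0,0,-1],
    [-0.6,-0.7,-0.5,0,0,0,-1],
    [-0.6,-0.7,-0.5,0,0,0,-1],
    [-0.6,-0.7,-0.5,0,0,0,-1],
    [-0.6,-0.7,-0.5,0,0,0,-1],
    [-0.6,-0.7,-0.5,0,0,0,-1],
  ],
)

```text
t: 39.55
tcp_pos: [0.3844, -0.0076, 0.2404]
eef_rot: [-3.141, -0.0, 1.53]
ft_force: [0.4, -0.7, -0.3]
gripper_width: 0.0003
grasp_force: 0.0
```

```bash
python3 lev.py; python3 -c "
from h import *
im=cv2.imread('pics/lv.png'); t=snap('top','t5')['color']
a=cv2.resize(im[180:320,300:460],(400,350),interpolation=cv2.INTER_CUBIC); b=cv2.resize(t[140:280,220:380],(400,350),interpolation=cv2.INTER_CUBIC)
cv2.imwrite('pics/fin.png',np.hstack([a,b]))"
```

```text
[([10, 59, 8, 7, 25], [373.5, 211.7])]
30 [398.6 186. ]
0 [390.  191.1]
-20 [383.6 197.2]
-30 [380.6 200.8]
-40 [377.7 204.6]
-50 [375.2 208.4]
-60 [373.1 212.2]
```

View pics/fin.png

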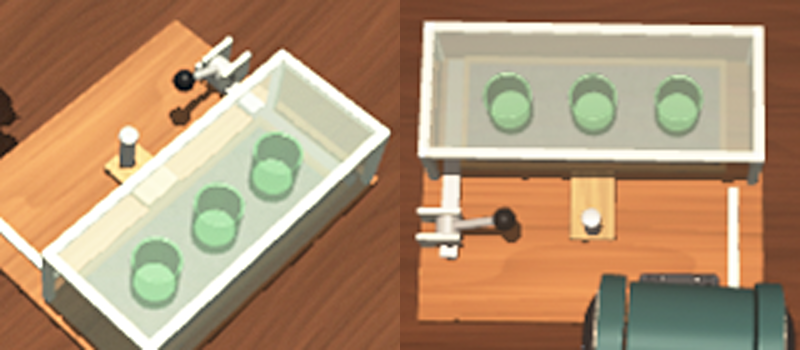

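The tray is home: the handle head is at row 226, against 226.6 expected. The lever is back at its initial locked place, and three tumblers stand upright under the cover. Handing in.

```bash
python3 -c "
from h import *
print(ticket.close_job())"
```

```text
the job is handed in; nothing more can be done
None
```

The job is handed in at about 40 s of robot time: the last pictures show all three green tumblers upright in the tray, the tray home under the cover and the lever locked; the judge's verdict was not shown.

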